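Find the hidden catch in the ten-frame flap

ROBOT

A 7-joint arm with a two-finger parallel gripper is mounted at the origin on the work surface. World frame = base frame: x ahead of the robot, y to its left, z up, the work surface at z = 0. Lengths are in m, angles in rad, forces in N, time in s.
With the tool pointing down it reaches from about 0.425 to 0.875 m from the base axis. Payload 4.7 kg.
Tool frame: the origin (TCP) lies on the centre line of the jaws, within the pads' length; the fingertips stand 22 mm ahead of it and the grasp point (between the pads) lies 3 mm ahead of it (ctrl.tcp_to_tips is the z of the fingertips in the tool frame, in m); z points along the fingers, y is the direction in which the jaws open and shut (so a half turn about z gives the same grasp; the last joint's range is limited). The gripper opens to 87 mm and grips with 3 to 60 N. Pads are 19 mm wide; open, the fingers measure 117 mm over their backs; the gripper's body (75 mm by 190 mm) begins 51 mm behind the grasp point.
Start: joints at [1.34, 0.321, -0.07, 1.45, 0.023, 1.371, -0.057], TCP at [0.158, -0.631, 0.245] pointing down, gripper open.
Joint ranges: [-2.86, 2.86], [-0.3, 2.09], [-1.38, 1.24], [0.06, 2.45], [-1.56, 4.7], [0.09, 2.05], [-2.69, 2.69]. Speed limits (rad/s): [2.57, 2.57, 3.14, 3.14, 3.14, 3.14, 3.14].

INTERFACE

Orientations are given as a rotation vector (axis times angle).
In Python, from bench import ctrl, cams gives the robot as it stands.
- The arm moves only by the tool move_arm, never from a script. Its argument "deltas" is a list of rows, each an object with "linear": the shift along the tool's x, y, z as a fraction of full scale, a list of three; "turn": the turn, a rotation vector about the tool's x, y, z as a fraction of full scale, a list of three; "claw": the closure, from 0 (fully open) to 1 (shut). In form: [{"linear": [tx, ty, tz], "turn": [wx, wy, wz], "claw": claw}, ...]. A call has 1 to 20 rows; each row shifts and turns the commanded pose from where the row before left it, along the tool's axes as they then stand; what a row does not reach is not made up. Full scale, the value 1, is 0.03 m for a shift and 4 degrees for a turn. A row lasts 1/12 s, in which the tool goes at most 41.7 mm and 7.16 degrees, less where a joint would pass 70% of its speed; a pose out of reach is approached as far as the arm can. A call with a number of a shift or a turn outside -1 to 1 is refused whole. A call with a gripper value outside its range is refused whole. The fingers move at their own pace and stop on an object; "grip_force" is the grip in N (left out, the last holds). Time passes only in rows, so rows that do not move let the fingers close. It gives the time, the measured TCP pose, the force and the opening at its end, in the units of the state.
- ctrl.get_state(): the state, without advancing time (a new reading comes with each control period).
- cams.get_image(name): name is "side" or "top"; returns a dict with "image" (480x640x3 uint8, red, green, blue), "K" (3x3 intrinsics, pixels), "world_from_camera" (4x4, takes a point from camera to world coordinates). Camera axes: x right, y down, z forward; pixel columns grow to the right and rows downward; lengths in m; the calibration is good to about 2 mm. A picture is of the moment at which its call begins. There is no depth.
- ctrl.close_job(): hands the job in, once; it reports no verdict.
The state is a dict: "time": time; "joint_positions": joint angles; "qd": joint speeds; "joint_torque": joint torques, N m; "position": TCP position; "tool_rot": TCP orientation; "ft_force": force on the tool from outside, world axes, zero at the start; "torque": the same for the moment, N m; "grip_width": opening from 0.0 (shut) to 1.0 (fully open).
Only numpy, scipy, OpenCV 4.12 (cv2) and the standard library are available. Lean on these libraries where they do the work, as an engineer would, in place of code of your own. Each camera call takes 0.05 s, during which the arm holds its last target. There are 200 camera calls.

TASK

The open flap of the bead box is a ten-frame of beech squares, and one of its ten squares has a round push disc let into it, sunk just below the surface. Feel across the flap for that disc and press it fully down with the fingertips, so that the bead drawer slides out of the end of the shelf and stays out, then take the hand away. Only touch and press: do not pull or touch the drawer itself, and leave the abacus, the bells, the bear and the egg cup where they stand.

Things in the scene. Friction and masses are not known exactly. Their poses are not given: they have to be found in the camera images.
- flap_centre (a point): Centre of the upper face of the open flap: a fixed level beech panel, 148 x 340 mm, 14 mm thick, its upper face 74 mm above the table. x runs across its short side, away from the robot, y along its long side to the robot's left. It has 10 flush squares of 64 mm, centred at x = -32 or +32 mm and y = -128, -64, 0, 64 or 128 mm from here, in these axes, and a 10 mm border at the same height.
- catch (a joint): How far the push disc is pressed: 0 to 0.008 m (fully down). The disc, same wood, 52 mm across, fills a 55 mm hole at the centre of one square, a different one each time; the other nine are solid. Its face starts 2 mm below the flap's and goes straight down to a firm stop 10 mm below it, resisting with 3 N plus a little drag, and stays where left. It drives the drawer 3 mm per 1 mm.
- shelf: Fixed shelf with a rubber top, 170 x 440 mm, 60 mm high, on which the flap lies, and the bead box behind it (open, 74 mm high, 86 to 226 mm along x, 340 mm long). Origin on the table, straight below flap_centre, axes the same.
- bead_drawer: Beech bead drawer, 130 mm wide front, 46 mm high, in the left end of the shelf under the flap; its origin starts 180 mm from flap_centre along +y (and 66 mm below it), and slides along +y by up to 24 mm as the disc goes down. Not to be touched.
- abacus: Lavender plastic abacus, loose, base 70 x 190 mm, 152 mm high, on the table to the left of the shelf; origin at the centre of its underside. Leave alone.
- bells: Three brass bells on one beech bar, loose, 50 x 150 mm, 57 mm high, on the table close to the right end of the shelf; origin at the centre of its underside. Leave alone.
- bear: Wooden counting bear in mustard, loose, about 50 mm wide, 77 mm high, on the table in front of the bells; origin at the centre of its underside. Leave alone.
- egg_cup: Glossy red ceramic egg cup, loose, 48 mm wide, 46 mm high, standing on the rubber top of the shelf just right of the flap, about 215 mm from flap_centre along -y; origin at the centre of its underside. Leave alone.

How it is judged:
By the outcome, as a careful person would: the job done as asked, in the order asked, and still so for the second after the job is handed in, with the robot touching nothing.
It also fails if it takes over 64 s, if anything falls off the work surface, if the arm or the gripper's body presses on something with over 40 N, if the wrist force passes 120 N, or if a joint passes its speed limit or range.

## Working session

There is one attempt and no reset: what is moved stays moved. The work goes in short steps, Python scripts to look and compute and a tool call to move; the robot and the scene stay as the last step left them, time stands still between calls to the robot, and variables do not carry over. Pictures are saved under pics/ and viewed, about 8 in all and at most 12, crops included, and the job is handed in when it is done.

Besides the shell and the picture viewer there is one more tool, called after "Call:" by a JSON object that holds its "name" and its "arguments", one argument or row to a line. move_arm: Moves the arm, as the interface text tells. Shift numbers are shares of 0.03 m and turn numbers shares of 4 degrees, none past 1 either way. Its arguments: {"type":"object","properties":{"deltas":{"type":"array"},"grip_force":{"type":"number"}},"required":["deltas"]}

```bash
mkdir -p pics
python3 - <<'E'
from bench import ctrl,cams
import cv2,numpy as np
s=ctrl.get_state()
for k,v in s.items(): print(k,np.round(v,4).tolist())
print(ctrl.tcp_to_tips)
for n in("side","top"):
    d=cams.get_image(n); cv2.imwrite(f"pics/{n}0.png",d["image"][:,:,::-1])
    np.savez(f"pics/{n}0.npz",**d); print(n,d["K"].round(1).tolist(),d["world_from_camera"].round(3).tolist())
E
```

```text
time 0.0
joint_positions [1.3401, 0.3218, -0.0701, 1.4517, 0.0226, 1.3708, -0.0569]
qd [0.0012, 0.0004, 0.0004, -0.0001, -0.0007, -0.0005, 0.0023]
joint_torque [0.0, -49.1283, -0.4039, -31.2528, -0.0639, 0.0436, 0.0002]
position [0.1574, -0.6302, 0.2435]
tool_rot [-3.1162, -0.3834, 0.0005]
ft_force [-0.3163, -0.9412, 0.2341]
torque [0.0042, 0.0076, -0.0215]
grip_width 0.9961
0.022
side [[439.0, 0.0, 321.8], [0.0, 439.0, 246.6], [0.0, 0.0, 1.0]] [[-0.684, -0.5, 0.531, -0.061], [-0.73, 0.47, -0.497, 0.562], [-0.001, -0.727, -0.686, 0.813], [0.0, 0.0, 0.0, 1.0]]
top [[556.6, 0.0, 325.8], [0.0, 556.6, 240.7], [0.0, 0.0, 1.0]] [[0.026, -0.98, 0.196, 0.307], [-1.0, -0.028, -0.007, 0.014], [0.012, -0.196, -0.981, 1.169], [0.0, 0.0, 0.0, 1.0]]
```

View pics/top0.png

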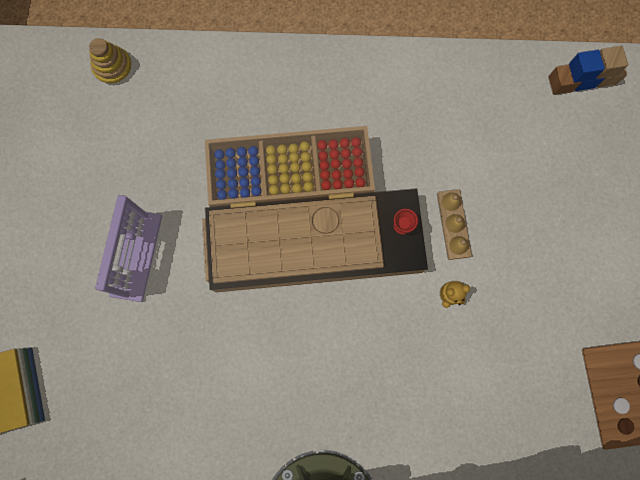

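View pics/side0.png

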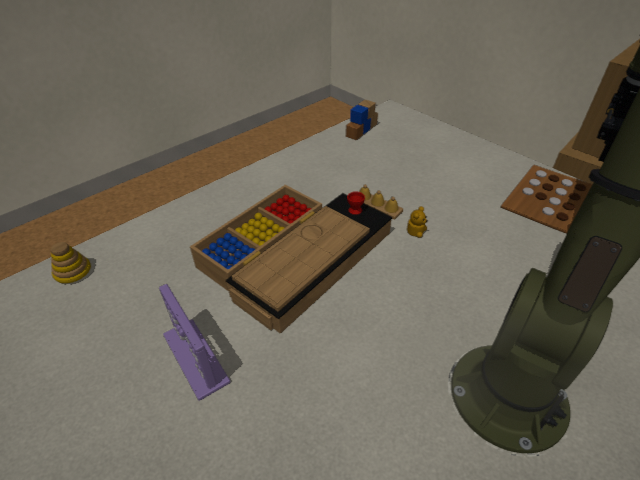

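The top view shows the flap with its corners near (209,207), (377,195), (383,267) and (213,280). A ring shows at (325,220), in the far row, fourth column from the left. The side view shows the same ring at (312,233), and the drawer front at the left end. Next I'll fit the flap and the ring on the plane z = 0.074.

```bash
cat > h.py <<'E'
import numpy as np,cv2
def ray(d,uv,z):
    T=d["world_from_camera"];K=d["K"]
    v=T[:3,:3]@np.linalg.inv(K)@np.array([uv[0],uv[1],1.]);o=T[:3,3]
    return o+v*(z-o[2])/v[2]
def proj(d,p):
    T=np.linalg.inv(d["world_from_camera"]);c=T[:3,:3]@p+T[:3,3];q=d["K"]@c;return q[:2]/q[2]
E
python3 - <<'E'
from h import *
d=dict(np.load("pics/top0.npz")); im=d["image"]; hsv=cv2.cvtColor(im,cv2.COLOR_RGB2HSV)
m=((hsv[...,1]>60)&(hsv[...,2]>90)&(hsv[...,0]<25)).astype(np.uint8)
box=np.zeros_like(m);box[200:284,207:390]=1;m*=box
m=cv2.morphologyEx(m,cv2.MORPH_CLOSE,np.ones((5,5)));m=cv2.morphologyEx(m,cv2.MORPH_OPEN,np.ones((9,9)))
c=max(cv2.findContours(m,0,2)[0],key=cv2.contourArea)
print("px",cv2.boxPoints(cv2.minAreaRect(c)).round().tolist())
P=np.array([ray(d,p[0],.074)[:2] for p in c],np.float32)
r=cv2.minAreaRect(P*1000);print(r)
print("ring",ray(d,(325,220),.074).round(4))
for n,p in dict(cup=((405,222),.1),bear=((454,293),.05),bells=((454,224),.04),aba_top=((122,200),.152),aba_b=((100,290),.15)).items(): print(n,ray(d,*p).round(3))
crop=im[185:295,195:435]; big=cv2.resize(crop,None,fx=3.3,fy=3.3,interpolation=cv2.INTER_CUBIC)
cc=((c-[195,185]+.5)*3.3).astype(int)
cv2.polylines(big,[cc],True,(0,255,0),1)
cv2.imwrite("pics/c1.png",big[:,:,::-1])
E
```

```text
px [[207.0, 200.0], [382.0, 200.0], [382.0, 282.0], [207.0, 282.0]]
((524.9163208007812, 68.52993774414062), (167.41775512695312, 349.2729797363281), 1.6758779287338257)
ring [0.5685 0.0088 0.074 ]
cup [ 0.563 -0.149  0.1  ]
bear [ 0.43  -0.256  0.05 ]
bells [ 0.576 -0.261  0.04 ]
aba_top [0.578 0.392 0.152]
aba_b [0.407 0.416 0.15 ]
```

View pics/c1.png

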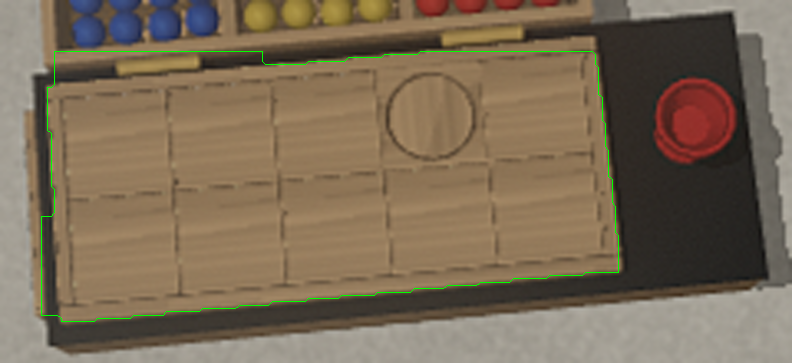

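The crop shows the flap corners at (47,86), (595,38), (619,271) and (62,321), and the ring centred at (430,116). The mask also took in the box rim, so I'll use these corners instead.

Run:
```python
from h import *
d=dict(np.load("pics/top0.npz"));s=dict(np.load("pics/side0.npz"))
f=lambda u,v:ray(d,((u+.5)/3.3-.5+195,(v+.5)/3.3-.5+185),.074)[:2]
TL,TR,BR,BL=[f(*p) for p in((47,86),(595,38),(619,271),(62,321))]
print("sizes",[np.linalg.norm(a-b).round(4) for a,b in((TL,TR),(BL,BR),(TL,BL),(TR,BR))])
c=(TL+TR+BR+BL)/4; ey=(TL+BL-TR-BR);ey/=np.linalg.norm(ey);ex=np.array([ey[1],-ey[0]])
print("centre",c.round(4),"yaw deg",np.degrees(np.arctan2(ex[1],ex[0])).round(2),ex.round(4),ey.round(4))
r=f(430,116);print("ring",r.round(4),"in flap",[((r-c)@ex).round(4),((r-c)@ey).round(4)])
q=c+.032*ex-.064*ey;print("square",q.round(4), "side px",proj(s,np.r_[q,.074]), "side ring ray",ray(s,(312,233),.074).round(4))
```

```text
sizes [np.float64(0.3384), np.float64(0.3354), np.float64(0.1455), np.float64(0.1461)]
centre [0.5289 0.0676] yaw deg 6.8 [0.993  0.1185] [-0.1185  0.993 ]
ring [0.569  0.0089] in flap [np.float64(0.0328), np.float64(-0.063)]
square [0.5682 0.0078] side px [311.99890008 231.64682057] side ring ray [0.5644 0.0113 0.074 ]
```

The flap measures about 338 x 146 mm, which matches the given size. The ring sits at (+33, -63) mm in the flap's axes, the centre of square (+32, -64), and the side view agrees to about 4 mm. I'll shut the fingers and swing over high on an arc.

Call:
{"name": "move_arm", "arguments": {
  "deltas": [
    {"linear": [0.97,-0.25,0],"turn": [0,0,0],"claw": 1},
    {"linear": [0.97,-0.25,0],"turn": [0,0,0],"claw": 1},
    {"linear": [0.97,-0.25,0],"turn": [0,0,0],"claw": 1},
    {"linear": [0.97,-0.25,0],"turn": [0,0,0],"claw": 1},
    {"linear": [0.97,-0.25,0],"turn": [0,0,0],"claw": 1},
    {"linear": [0.97,-0.25,0],"turn": [0,0,0],"claw": 1},
    {"linear": [0.97,-0.25,0],"turn": [0,0,0],"claw": 1},
    {"linear": [0.97,-0.25,0],"turn": [0,0,0],"claw": 1},
    {"linear": [0.97,-0.25,0],"turn": [0,0,0],"claw": 1},
    {"linear": [0.68,-0.61,0],"turn": [0,0,0],"claw": 1},
    {"linear": [0.68,-0.61,0],"turn": [0,0,0],"claw": 1},
    {"linear": [0.68,-0.61,0],"turn": [0,0,0],"claw": 1},
    {"linear": [0.68,-0.61,0],"turn": [0,0,0],"claw": 1},
    {"linear": [0.68,-0.61,0],"turn": [0,0,0],"claw": 1},
    {"linear": [0.68,-0.61,0],"turn": [0,0,0],"claw": 1},
    {"linear": [0.68,-0.61,0],"turn": [0,0,0],"claw": 1},
    {"linear": [0.68,-0.61,0],"turn": [0,0,0],"claw": 1},
    {"linear": [0.68,-0.61,0],"turn": [0,0,0],"claw": 1},
    {"linear": [0.68,-0.61,0],"turn": [0,0,0],"claw": 1},
    {"linear": [0,0,0],"turn": [0,0,0],"claw": 1}
  ],
  "grip_force": 20
}}

```text
time: 1.77
position: [0.5524, -0.267, 0.2443]
tool_rot: [-3.112, -0.398, -0.004]
ft_force: [0.4, 1.5, -0.1]
grip_width: 0.002
```

Call:
{"name": "move_arm", "arguments": {
  "deltas": [
    {"linear": [0.07,-0.9,0],"turn": [0,0,0],"claw": 1},
    {"linear": [0.07,-0.9,0],"turn": [0,0,0],"claw": 1},
    {"linear": [0.07,-0.9,0],"turn": [0,0,0],"claw": 1},
    {"linear": [0.07,-0.9,0],"turn": [0,0,0],"claw": 1},
    {"linear": [0.07,-0.9,0],"turn": [0,0,0],"claw": 1},
    {"linear": [0.07,-0.9,0],"turn": [0,0,0],"claw": 1},
    {"linear": [0.07,-0.9,0],"turn": [0,0,0],"claw": 1},
    {"linear": [0.07,-0.9,0],"turn": [0,0,0],"claw": 1},
    {"linear": [0.07,-0.9,0],"turn": [0,0,0],"claw": 1},
    {"linear": [0.07,-0.9,0],"turn": [0,0,0],"claw": 1},
    {"linear": [0,0,0.7],"turn": [0,0,0],"claw": 1},
    {"linear": [0,0,0.7],"turn": [0,0,0],"claw": 1},
    {"linear": [0,0,0.7],"turn": [0,0,0],"claw": 1},
    {"linear": [0,0,0.7],"turn": [0,0,0],"claw": 1},
    {"linear": [0,0,0.7],"turn": [0,0,0],"claw": 1},
    {"linear": [0,0,0.7],"turn": [0,0,0],"claw": 1},
    {"linear": [0,0,0],"turn": [0,0,0],"claw": 1},
    {"linear": [0,0,0],"turn": [0,0,0],"claw": 1}
  ]
}}

```text
time: 3.27
position: [0.5027, -0.0077, 0.1177]
tool_rot: [-3.117, -0.384, 0.004]
ft_force: [0.0, -0.0, -0.1]
grip_width: 0.007
```

Call:
{"name": "move_arm", "arguments": {
  "deltas": [
    {"linear": [0,0,0.3],"turn": [0,0,0],"claw": 1},
    {"linear": [0,0,0.3],"turn": [0,0,0],"claw": 1},
    {"linear": [0,0,0],"turn": [0,0,0],"claw": 1},
    {"linear": [0,0,0.04],"turn": [0,0,0],"claw": 1},
    {"linear": [0,0,0.04],"turn": [0,0,0],"claw": 1},
    {"linear": [0,0,0.04],"turn": [0,0,0],"claw": 1},
    {"linear": [0,0,0],"turn": [0,0,0],"claw": 1}
  ]
}}

```text
time: 3.85
position: [0.5038, -0.0077, 0.097]
tool_rot: [3.118, 0.384, 0.0]
ft_force: [1.0, -0.3, -0.3]
grip_width: 0.006
```

Call:
{"name": "move_arm", "arguments": {
  "deltas": [
    {"linear": [0,0,0.04],"turn": [0,0,0],"claw": 1},
    {"linear": [0,0,0.04],"turn": [0,0,0],"claw": 1},
    {"linear": [0,0,0],"turn": [0,0,0],"claw": 1}
  ]
}}

```text
time: 4.1
position: [0.5041, -0.0076, 0.0964]
tool_rot: [3.117, 0.384, 0.0]
ft_force: [-5.2, -0.3, 13.1]
grip_width: 0.007
```

The near square is solid: contact at TCP z = 0.096 with 13 N. I'll lift and try the ringed square.

Call:
{"name": "move_arm", "arguments": {
  "deltas": [
    {"linear": [0,0,-0.4],"turn": [0,0,0],"claw": 1},
    {"linear": [0,0,-0.4],"turn": [0,0,0],"claw": 1},
    {"linear": [0.55,0,0],"turn": [0,0,0],"claw": 1},
    {"linear": [0.55,0,0],"turn": [0,0,0],"claw": 1},
    {"linear": [0.55,0,0],"turn": [0,0,0],"claw": 1},
    {"linear": [0.55,0,0],"turn": [0,0,0],"claw": 1},
    {"linear": [0,0,0],"turn": [0,0,0],"claw": 1},
    {"linear": [0,0,0],"turn": [0,0,0],"claw": 1}
  ]
}}

```text
time: 4.77
position: [0.5682, 0.0087, 0.119]
tool_rot: [-3.117, -0.384, -0.0]
ft_force: [-0.3, -0.2, -1.5]
grip_width: 0.006
```

Call:
{"name": "move_arm", "arguments": {
  "deltas": [
    {"linear": [0,0,0.35],"turn": [0,0,0],"claw": 1},
    {"linear": [0,0,0.35],"turn": [0,0,0],"claw": 1},
    {"linear": [0,0,0],"turn": [0,0,0],"claw": 1},
    {"linear": [0,0,0.04],"turn": [0,0,0],"claw": 1},
    {"linear": [0,0,0.04],"turn": [0,0,0],"claw": 1},
    {"linear": [0,0,0.04],"turn": [0,0,0],"claw": 1},
    {"linear": [0,0,0],"turn": [0,0,0],"claw": 1}
  ]
}}

```text
time: 5.35
position: [0.5677, 0.0083, 0.094]
tool_rot: [3.118, 0.384, 0.0]
ft_force: [0.5, 0.3, -0.5]
grip_width: 0.003
```

The tips are at 0.072, already below the flap surface, with no force yet, so this is the sunk disc. I'll press it down to its stop.

Call:
{"name": "move_arm", "arguments": {
  "deltas": [
    {"linear": [0,0,0.05],"turn": [0,0,0],"claw": 1},
    {"linear": [0,0,0.05],"turn": [0,0,0],"claw": 1},
    {"linear": [0,0,0.05],"turn": [0,0,0],"claw": 1},
    {"linear": [0,0,0.05],"turn": [0,0,0],"claw": 1},
    {"linear": [0,0,0],"turn": [0,0,0],"claw": 1}
  ]
}}

```text
time: 5.77
position: [0.568, 0.0083, 0.0877]
tool_rot: [3.118, 0.384, 0.001]
ft_force: [1.0, -0.1, 1.5]
grip_width: 0.006
```

Call:
{"name": "move_arm", "arguments": {
  "deltas": [
    {"linear": [0,0,0.05],"turn": [0,0,0],"claw": 1},
    {"linear": [0,0,0.03],"turn": [0,0,0],"claw": 1},
    {"linear": [0,0,0],"turn": [0,0,0],"claw": 1},
    {"linear": [0,0,0],"turn": [0,0,0],"claw": 1}
  ]
}}

```text
time: 6.1
position: [0.568, 0.0083, 0.0864]
tool_rot: [3.117, 0.384, 0.001]
ft_force: [-2.7, -0.4, 8.0]
grip_width: 0.003
```

Call:
{"name": "move_arm", "arguments": {
  "deltas": [
    {"linear": [0,0,0.04],"turn": [0,0,0],"claw": 1},
    {"linear": [0,0,0],"turn": [0,0,0],"claw": 1},
    {"linear": [0,0,0],"turn": [0,0,0],"claw": 1}
  ]
}}

```text
time: 6.35
position: [0.568, 0.0083, 0.0863]
tool_rot: [3.117, 0.383, 0.0]
ft_force: [-6.1, -0.3, 14.9]
grip_width: 0.003
```

The disc is on its firm stop: force is rising with no travel, exactly 10 mm below the flap contact. I'll go straight up, then back toward the right so the cameras can see.

Call:
{"name": "move_arm", "arguments": {
  "deltas": [
    {"linear": [0,0,-0.2],"turn": [0,0,0],"claw": 1},
    {"linear": [0,0,-0.5],"turn": [0,0,0],"claw": 1},
    {"linear": [0,0,-0.9],"turn": [0,0,0],"claw": 1},
    {"linear": [0,0,-0.9],"turn": [0,0,0],"claw": 1},
    {"linear": [0,0,-0.9],"turn": [0,0,0],"claw": 1},
    {"linear": [0,0,-0.9],"turn": [0,0,0],"claw": 1},
    {"linear": [0,0,-0.9],"turn": [0,0,0],"claw": 1},
    {"linear": [0,0.9,0],"turn": [0,0,0],"claw": 1},
    {"linear": [0,0.9,0],"turn": [0,0,0],"claw": 1},
    {"linear": [0,0.9,0],"turn": [0,0,0],"claw": 1},
    {"linear": [0,0.9,0],"turn": [0,0,0],"claw": 1},
    {"linear": [0,0.9,0],"turn": [0,0,0],"claw": 1},
    {"linear": [0,0.9,0],"turn": [0,0,0],"claw": 1},
    {"linear": [0,0.9,0],"turn": [0,0,0],"claw": 1},
    {"linear": [0,0.9,0],"turn": [0,0,0],"claw": 1},
    {"linear": [0,0.9,0],"turn": [0,0,0],"claw": 1},
    {"linear": [-0.2,0.9,0],"turn": [0,0,0],"claw": 1},
    {"linear": [-0.2,0.9,0],"turn": [0,0,0],"claw": 1},
    {"linear": [0,0,0],"turn": [0,0,0],"claw": 1},
    {"linear": [0,0,0],"turn": [0,0,0],"claw": 1}
  ]
}}

```text
time: 8.02
position: [0.6272, -0.2854, 0.239]
tool_rot: [-3.119, -0.377, 0.002]
ft_force: [0.2, -0.2, 0.4]
grip_width: 0.005
```

Run:
```python
from bench import ctrl,cams
import cv2,numpy as np
for n in("side","top"):
    d=cams.get_image(n); a=np.load(f"pics/{n}0.npz")["image"]
    np.savez(f"pics/{n}1.npz",**d)
    y,x=((185,20) if n=="top" else (180,150)); h,w=((125,460) if n=="top" else (220,300))
    k=1.7 if n=="top" else 1.3
    st=np.vstack if n=="top" else np.hstack
    o=st([cv2.resize(i[y:y+h,x:x+w],None,fx=k,fy=k) for i in(a,d["image"])])
    cv2.imwrite(f"pics/{n}1.png",o[:,:,::-1]); print(o.shape)
s=ctrl.get_state();print(s["time"],s["position"],s["ft_force"])
```

```text
(286, 780, 3)
(424, 782, 3)
8.1167 [ 0.62829047 -0.28148272  0.23976323] [ 1.16639747 -0.68288024  1.01194545]
```

View pics/side1.png

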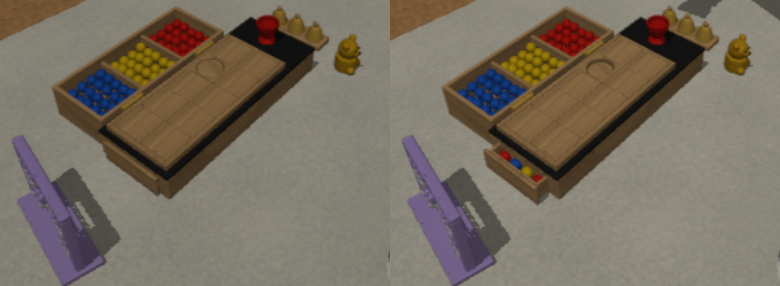

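View pics/top1.png

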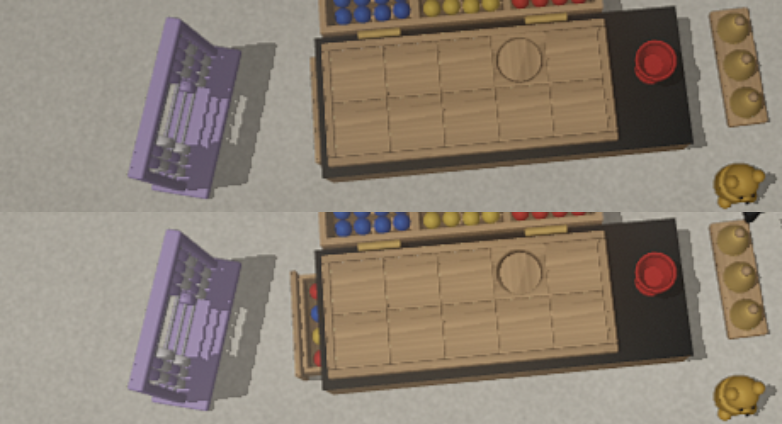

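Before and after compared in both views: the drawer front has moved out from about x=313 to x=293 in the top crop, roughly 24 mm. The disc is sunk, and the other objects look unmoved. The hand is well above everything, so I'll hand in.

```bash
python3 -c "
from bench import ctrl
print(ctrl.close_job())"
```

```text
the job is handed in; nothing more can be done
None
```

The push disc is fully down, the bead drawer has slid out and stayed out, and I handed the job in at about 8 s of the 64 s allowed.

- **Finding the disc:** The cameras showed a ring in the square at (+32, -64) mm. I felt only one other square, the one nearer the robot in the same column, and it was solid: 13 N with the tool at z = 0.0964. At the ringed square the tips went below the flap's surface with no force.
- **Pressing it:** I pressed with the fingers shut until it hit the stop at z = 0.0863, 10 mm below the solid square. There the force rose to 15 N with no further travel. I then lifted straight up and moved the hand off to the right, about 0.24 m above the table.
- **Last checks:** The pictures before and after show the drawer out by about 24 mm, judged by eye from the pixels. The disc is sunk, and the abacus, bells, bear and egg cup look unmoved. The measured force is near zero.
- **Disagreement:** The side view put the ring about 4 mm from where the top view did, which was well within the 52 mm disc.

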